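Set up the near and far targets at a vision therapy desk

ROBOT

A 6-joint arm with a two-finger parallel gripper is mounted at the origin on the work surface. World frame = base frame: x ahead of the robot, y to its left, z up, the work surface at z = 0. Lengths are in m, angles in rad, forces in N, time in s.
With the tool pointing down it reaches from about 0.275 to 0.975 m from the base axis. Payload 8.4 kg.
Tool frame: the origin (TCP) lies on the centre line of the jaws, within the pads' length; the fingertips stand 25 mm ahead of it and the grasp point (between the pads) lies 6 mm ahead of it; z points along the fingers, y is the direction in which the jaws open and shut (so a half turn about z gives the same grasp; the last joint's range is limited). The gripper opens to 92 mm and grips with 3 to 60 N. Pads are 20 mm wide; open, the fingers measure 128 mm over their backs; the gripper's body (75 mm by 189 mm) begins 69 mm behind the grasp point.
Start: joints at [-0.002, 0.353, 1.633, -0, 1.155, -0.002], TCP at [0.625, -0, 0.24] pointing down, gripper open.
Joint ranges: [-2.63, 2.63], [-0.92, 2.1], [0.06, 2.66], [-1.3, 4.44], [0, 2.69], [-3.02, 3.02]. Speed limits (rad/s): [2.22, 2.22, 2.79, 3.14, 3.14, 3.14].

INTERFACE

Orientations are given as a unit quaternion [x, y, z, w].
In Python, from workcell import bot, cams, look_for, regions_of, landmark_of gives the robot as it stands.
- The arm moves only by the shell command python3 -m creep 'ROWS' [OPENING]. ROWS is JSON, a list that holds one entry, the list of rows, each a list of 6 numbers: the shift along the tool's x, y, z in m, then the turn, a rotation vector about the tool's x, y, z in degrees. In form: [[[tx, ty, tz, wx, wy, wz], ...]]. A call has 1 to 12 rows; each row shifts and turns the pose as measured when the row begins, along the tool's axes as they then stand; what a row does not reach is not made up. A row lasts 1/10 s, in which the tool goes at most 50 mm and 8.59 degrees, less where a joint would pass 70% of its speed; a pose out of reach is approached as far as the arm can. A call with a gripper value outside its range is refused whole. OPENING is the gripper's target within -1 to 1 (shut at 1, half-way at 0, fully open at -1), set as the call begins (- or left out, the last holds). The fingers move at their own pace and stop on an object; the grip force is fixed at half the most. Time passes only in rows, so rows that do not move let the fingers close. It gives the time, the measured TCP pose, the force and the opening at its end, in the units of the state.
- bot.observe(): the state, without advancing time (a new reading comes with each control period).
- cams.grab_frame(name): name is "scene" or "side" or "wrist"; returns the picture (400x640x3 uint8, blue, green, red); there is no depth.
- cams.calibration(name): a dict with "K" (3x3 intrinsics, pixels), "T" (4x4, takes a point from camera to world coordinates); the wrist camera has in their place "hand_eye" (4x4, takes a point from camera to tool coordinates, whose origin is the TCP and whose axes are the flange's). Camera axes: x right, y down, z forward; pixel columns grow to the right and rows downward; lengths in m; the calibration is good to about 2 mm. A picture is of the moment at which its call begins: read the wrist's pose just before it. calibration takes no time and is no camera call.
- bot.job_done(): hands the job in, once; it reports no verdict.
Trained networks look in the newest picture that a camera, given by its name, has taken for a name from the list of things; names that differ only in an ending like _2 or _b are one class to them, and where a whole thing is asked for, a point or a joint stands for the part that bears it (a point fixed in the world has none). Each returns a list of dicts, best first, with "conf" (0 to 1); they miss things now and then, are a little off and sometimes report something else, mostly with a low value. They report only what shows in the picture. A call takes as long as a camera call. They do not tell look-alikes from the thing itself.
- look_for(query, camera): "bbox" ([centre column, centre row, width, height] in pixels, round what is visible of it).
- regions_of(query, camera): "region" (400x640 bool, what is visible of it) and "bbox" ([centre column, centre row, width, height] in pixels, round what is visible of it).
- landmark_of(query, camera): "centre" ([column, row] in pixels: a listed point, or the origin of a listed thing).
The state is a dict: "t": time; "q": joint angles; "qd": joint speeds; "tau": joint torques, N m; "tool_pos": TCP position; "eef_rot": TCP orientation; "ft_force": force on the tool from outside, world axes, zero at the start; "moment": the same for the moment, N m; "width": opening from 0.0 (shut) to 1.0 (fully open).
Only numpy, scipy, OpenCV 4.12 (cv2) and the standard library are available. Lean on these libraries where they do the work, as an engineer would, in place of code of your own. Each camera call takes 0.05 s, during which the arm holds its last target. There are 200 camera calls.

TASK

Set up the near-far focusing exercise: take the wide panel with the rings (the other one stays) out of the rack, slide it fully home in the slot of the white chart stand and let go of it. Then lift the ball tray by the flat bar of its handle, without tipping the ball out of its dish, and hold the tray level in front of the panel (on the side of the stand's ledge), with the ball about 15 cm before the centre of the rings and at their height. Finish still holding the tray there, steady, with nothing else carrying it and the gripper off the ball; do not knock the other things about.

Things in the scene. Friction and masses are not known exactly. Their poses are not given: they have to be found in the camera images.
- panel: The panel to set up: stiff white board 8 mm thick (its x), 150 mm wide (its y), 170 mm high (its z), 0.13 kg, black concentric rings on both faces, so either way round will do. Origin: centre of its underside. It stands upright in one of the rack's two slots (which one changes), its underside 12 mm above the table; its top 120 mm is free.
- ring (a point): Centre of the rings: on the panel's middle, 98 mm above its underside.
- stand: Chart stand, a heavy white block fixed to the table, 64 mm (its x) by 184 mm (its y), 45 mm high; origin: centre of the block's underside, z up. One upright slot along its y in the middle of the top: 10 mm wide (x), 156 mm long (y), 33 mm deep (floor 12 mm above the table), its long lips bevelled by 3.5 mm. A ledge 32 mm deep and 22 mm high runs along its front, the -x side, which faces the middle of the table (about world -y).
- rack: Plywood panel rack, fixed to the table, 130 mm (its x) by 190 mm (its y), 62 mm high at its two end cheeks; origin: centre of its underside. Two slots along its y, at x = -35 and +35 mm, 10 mm wide between fences 50 mm high, 163 mm long, floor 12 mm up.
- bar_panel: The other panel, which stays in the rack's other slot: 8 mm thick, 105 mm wide, 120 mm high, three black bars on each face. Origin: centre of its underside.
- tray: Ball tray, loose on the table: plywood board 180 mm (its x) by 130 mm (its y), 8 mm thick with a rim to 20 mm, 0.25 to 0.42 kg. Origin: centre of its underside, z up. Handle: a hoop over the middle along its x, two posts at x = -74 and +74 mm under a flat wooden bar 160 mm long (x), 14 mm thick (y), 24 mm high, from 100 to 124 mm above the underside. Gripped in the middle of the bar it hangs balanced.
- dish (a point): Point on the tray, 31 mm above the middle of its underside: where the ball's centre lies when the ball rests in its dish. The dish is a shallow turned wooden cup, 36 mm across inside at the rim, its floor 11 mm above the tray's underside and its rim 5 mm above that floor: the ball rolls over the rim at about 40 degrees of tilt, or sooner with a jerk.
- ball_center (a point): Centre of the loose wooden ball, 40 mm across, 30 g, in the tray's dish.
- jar: Glass jar with a metal lid, 48 mm across, 55 mm high; origin under its centre. Leave alone.
- timer: Round black and white desk timer, 53 mm across, 25 mm high; origin under its centre. Leave alone.
- eraser: Eraser, 24 by 50 by 14 mm; origin under its centre. Leave alone.
- pen_tray: Grey pen tray without handle, 75 by 210 mm, 22 mm high; origin under its centre. Leave alone.
- pen_cup: Dark metal cup of pens, 80 mm across, pens to 155 mm high; origin under its centre. Leave alone.
- spray: Small spray bottle, 40 mm across, 120 mm high; origin under its centre. Leave alone.
- ball: The same wooden ball (the body's axes turn as it rolls).
There are look-alikes about, which are no part of the job. What is shaped like the tray but turquoise is not meant.

How it is judged:
By the outcome, as a careful person would: the job done as asked, in the order asked, and still so for the second after the job is handed in, while the arm keeps its last pose, push and grip.
It also fails if it takes over 69 s, if anything falls off the work surface, if the arm or the gripper's body presses on something with over 40 N, if the wrist force passes 120 N, or if a joint passes its speed limit or range.

## Working session

There is one attempt and no reset: what is moved stays moved. The work goes in short steps, Python scripts to look and compute and a shell command to move; the robot and the scene stay as the last step left them, time stands still between calls to the robot, and variables do not carry over. Pictures are saved under pics/ and viewed, about 8 in all and at most 12, crops included, and the job is handed in when it is done.

```bash
mkdir -p pics; ls
python3 - <<'E'
from workcell import bot,cams,look_for,regions_of,landmark_of
import cv2,numpy as np
s=bot.observe();print(s)
a=[]
for n in("scene","side"):
    f=cams.grab_frame(n);c=cams.calibration(n);print(n,np.round(c["K"],1).tolist(),np.round(c["T"],3).tolist())
    cv2.imwrite(f"pics/{n}0.png",f)
    for q in("panel","ring","stand","rack","bar_panel","tray","dish","ball_center"):
        print(q,[(round(d["conf"],2),np.round(d["centre"]).tolist()) for d in landmark_of(q,n)][:3],[np.round(d["bbox"]).tolist() for d in look_for(q,n)][:3])
print(cams.calibration("wrist"))
print(bot.observe()["t"])
E
```

```text
pics
{'t': 0.0, 'q': array([-2.40654559e-03,  3.53681019e-01,  1.63414483e+00, -2.48617880e-05,
        1.15516068e+00, -2.40643061e-03]), 'qd': array([ 1.73165581e-04,  4.59506911e-04,  5.72780094e-05, -4.42499678e-04,
       -1.57092038e-04,  7.07263085e-04]), 'tau': array([-2.43486713e-03, -5.93846583e+01, -3.34216332e+01,  6.94100303e-02,
        2.34022352e-02, -1.15005114e-04]), 'tool_pos': array([ 6.24540375e-01, -1.05893616e-05,  2.38838550e-01]), 'eef_rot': array([ 7.07103095e-01,  7.07110123e-01, -4.99680635e-04, -4.85974330e-04]), 'ft_force': array([ 0.23100735, -0.19542329,  0.07782344]), 'moment': array([-0.01664674, -0.01619219, -0.03122592]), 'width': 0.9974004323341018}
scene [[377.1, 0.0, 316.3], [0.0, 377.1, 201.3], [0.0, 0.0, 1.0]] [[-0.778, 0.505, -0.373, 0.924], [0.628, 0.614, -0.479, 0.554], [-0.013, -0.607, -0.795, 1.009], [0.0, 0.0, 0.0, 1.0]]
panel [(0.95, [251.0, 152.0])] [[238.0, 135.0, 25.0, 37.0]]
ring [(0.94, [248.0, 130.0])] [[237.0, 134.0, 26.0, 38.0]]
stand [(0.72, [386.0, 286.0])] []
rack [(0.63, [260.0, 163.0]), (0.47, [251.0, 150.0])] [[242.0, 162.
[... 1014 characters left out ...]
]]
dish [(0.58, [426.0, 328.0]), (0.55, [320.0, 208.0])] [[318.0, 207.0, 75.0, 60.0], [428.0, 326.0, 120.0, 123.0]]
ball_center [(0.57, [318.0, 210.0])] [[319.0, 210.0, 20.0, 18.0]]
{'K': array([[276.78492418,   0.        , 321.52539584],
       [  0.        , 276.78492418, 198.69733506],
       [  0.        ,   0.        ,   1.        ]]), 'hand_eye': array([[ 1.48071793e-04, -9.59507353e-01, -2.81683542e-01,
         7.97684586e-02],
       [ 9.99999381e-01, -1.68460504e-04,  1.09949907e-03,
        -6.14015839e-05],
       [-1.10243000e-03, -2.81683531e-01,  9.59506734e-01,
        -1.45370847e-01],
       [ 0.00000000e+00,  0.00000000e+00,  0.00000000e+00,
         1.00000000e+00]])}
1.7
```

View pics/scene0.png

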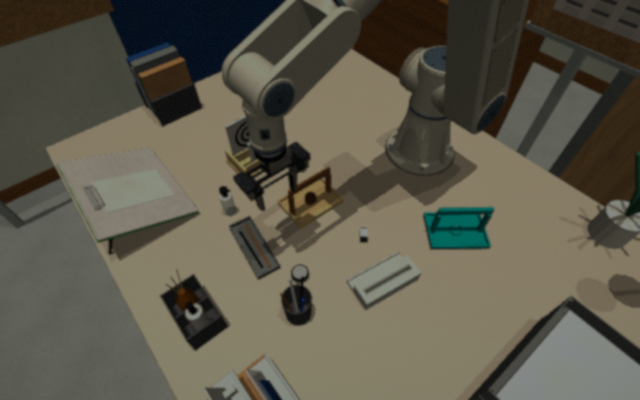

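View pics/side0.png

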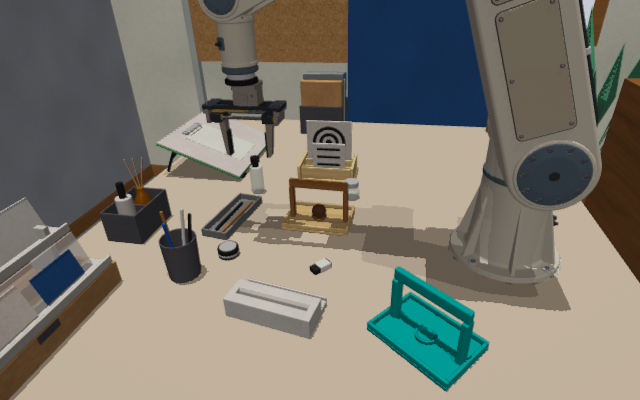

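Scene view: wooden tray at (312,200), white stand (385,278), rack half hidden at (245,160), turquoise decoy (458,228). Side view: rings panel (330,143) behind the bar panel in the rack (328,165), tray (318,207) with ball (319,211), stand (275,305), jar (352,188), spray (257,177).

```bash
cat > h.py <<'E'
from workcell import bot,cams,look_for,regions_of,landmark_of
import cv2,numpy as np
from scipy.spatial.transform import Rotation as R
def cam(n):
    c=cams.calibration(n)
    if n!="wrist": return c["K"],c["T"]
    s=bot.observe();T=np.eye(4);T[:3,:3]=R.from_quat(s["eef_rot"]).as_matrix();T[:3,3]=s["tool_pos"]
    return c["K"],T@c["hand_eye"]
def onz(KT,px,z):
    K,T=KT;d=T[:3,:3]@np.linalg.solve(K,[px[0],px[1],1]);o=T[:3,3]
    return o+d*(z-o[2])/d[2]
def proj(KT,p):
    K,T=KT;c=T[:3,:3].T@(np.asarray(p,float)-T[:3,3]);u=K@c;return u[:2]/u[2]
def pose():
    s=bot.observe();return s["t"],np.round(s["tool_pos"],4),np.round(R.from_quat(s["eef_rot"]).as_matrix(),3)
E
python3 - <<'E'
from h import *
S=cam("scene");D=cam("side");p=lambda *a:print(a[0],np.round(onz(*a[1:]),3))
p("ball sc",S,(309,198),.031);p("ball sd",D,(318.5,210.5),.031);p("tray sd",D,(320,224),0)
p("bar ends sd",D,(291,181),.124);p("bar ends sd",D,(348,183),.124)
p("stand top corners sd",D,(232,283),.045);p("",D,(326,296),.045);p("",D,(314,314),.045);p("",D,(225,300),.045)
p("stand sc origin",S,(386,286),0);p("stand sd",D,(273,315),0)
p("rack sd",D,(326,177),0);p("rack sc",S,(260,163),0);p("ring sd",D,(330,140),.11);p("ring sc",S,(248,130),.11)
p("panel top L sd",D,(308,121),.182);p("panel top R",D,(351,123),.182)
p("barpanel top L",D,(314,143),.132);p("barpanel top R",D,(342,144),.132)
p("jar",D,(353,198),0);p("spray",D,(257,190),0);p("eraser",D,(321,267),.007);p("timer",D,(228,252),.012);p("pencup",D,(183,272),0);p("pentray",D,(233,215),.02);p("decoy",D,(427,330),.0)
E
```

```text
ball sc [ 0.475 -0.061  0.031]
ball sd [ 0.469 -0.063  0.031]
tray sd [ 0.462 -0.043  0.   ]
bar ends sd [ 0.538 -0.049  0.124]
bar ends sd [ 0.387 -0.059  0.124]
stand top corners sd [0.583 0.277 0.045]
 [0.382 0.283 0.045]
 [0.396 0.334 0.045]
 [0.577 0.328 0.045]
stand sc origin [0.488 0.311 0.   ]
stand sd [0.488 0.307 0.   ]
rack sd [ 0.5   -0.335  0.   ]
rack sc [ 0.499 -0.322  0.   ]
ring sd [ 0.496 -0.394  0.11 ]
ring sc [ 0.49  -0.386  0.11 ]
panel top L sd [ 0.563 -0.369  0.182]
panel top R [ 0.422 -0.366  0.182]
barpanel top L [ 0.531 -0.305  0.132]
barpanel top R [ 0.442 -0.309  0.132]
jar [ 0.392 -0.203  0.   ]
spray [ 0.702 -0.209  0.   ]
eraser [0.421 0.148 0.007]
timer [0.656 0.135 0.012]
pencup [0.738 0.212 0.   ]
pentray [ 0.704 -0.02   0.02 ]
decoy [0.184 0.294 0.   ]
```

```bash
python3 -m creep '[[[0,0,-0.01,0,0,8.2],[0,0,-0.01,0,0,8.2],[0,0,-0.01,0,0,8.2],[0,0,-0.01,0,0,8.2],[0,0,-0.01,0,0,8.2],[0,0,-0.01,0,0,8.2],[0,0,-0.01,0,0,8.2],[0,0,-0.01,0,0,8.2],[0,0,-0.01,0,0,8.2],[0,0,-0.01,0,0,8.2],[0,0,-0.01,0,0,8.2]]]' -1; python3 -c "
from h import *
print(pose())"
```

```text
t: 2.8
tool_pos: [0.6239, 0.0, 0.3518]
eef_rot: [0.999, -0.033, -0.002, 0.0]
ft_force: [1.1, -0.3, 0.9]
width: 1.001
(2.8, array([0.6239, 0.    , 0.3518]), array([[ 0.998, -0.065, -0.004],
       [-0.065, -0.998,  0.   ],
       [-0.004,  0.   , -1.   ]]))
```

```bash
python3 -m creep '[[[-0.0097,0.034,0,0,0,0],[-0.0097,0.034,0,0,0,0],[-0.0097,0.034,0,0,0,0],[-0.0097,0.034,0,0,0,0],[-0.0097,0.034,0,0,0,0],[-0.0097,0.034,0,0,0,0],[-0.0097,0.034,0,0,0,0],[-0.0097,0.034,0,0,0,0],[-0.0097,0.034,0,0,0,0],[-0.0097,0.034,0,0,0,0],[-0.0097,0.034,0,0,0,0],[0,0,0,0,0,0]]]'; python3 -c "
from h import *
print(pose())
C=cam('wrist');f=cams.grab_frame('wrist');cv2.imwrite('pics/w1.png',f)
for q in('panel','ring','rack','bar_panel'):
  print(q,[(round(d['conf'],2),np.round(d['centre']).tolist()) for d in landmark_of(q,'wrist')][:3])
r=regions_of('panel','wrist')
for d in r[:2]: print(d['conf'],np.round(d['bbox']))
for x in(.418,.493,.568): print(proj(C,(x,-.368,.182)).round())
f=cams.grab_frame('side');cv2.imwrite('pics/side1.png',cv2.resize(f[80:240,240:440],None,fx=4,fy=4,interpolation=2)[:600])
"
```

```text
t: 4.0
tool_pos: [0.4868, -0.3783, 0.3542]
eef_rot: [0.999, -0.034, 0.001, 0.0]
ft_force: [-0.5, 0.8, -0.1]
width: 1.003
(4.0, array([ 0.4868, -0.3783,  0.3542]), array([[ 0.998, -0.069,  0.001],
       [-0.069, -0.998, -0.001],
       [ 0.001,  0.001, -1.   ]]))
panel []
ring [(0.55, [322.0, 169.0]), (0.51, [240.0, 217.0])]
rack [(0.64, [298.0, 161.0]), (0.2, [284.0, 164.0])]
bar_panel [(0.69, [283.0, 167.0])]
0.72 [320. 176.  15. 124.]
[317. 242.]
[312. 184.]
[307. 117.]
```

View pics/w1.png

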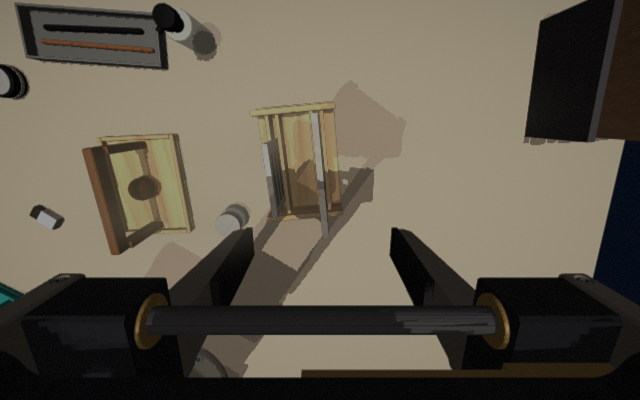

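The panel's top edge runs from (316,113) to (325,237); bar panel left of it (270,180), tray at (140,190), jar (233,218), spray (180,20).

Run:
```python
from h import *
C=cam("wrist");cams.grab_frame("wrist")
m=regions_of("panel","wrist")[0]["region"]
ys,xs=np.nonzero(m);print(ys.min(),ys.max())
P=[]
for r in (ys.min(),*range(120,236,14),ys.max()):
    c=xs[ys==r]
    if len(c): P.append(onz(C,((c.min()+c.max())/2,r),.182)); print(r,c.min(),c.max(),np.round(P[-1],4))
P=np.array(P);print(np.degrees(np.polyfit(P[:,0],P[:,1],1)[0]),np.polyval(np.polyfit(P[:,0],P[:,1],1),.493))
# stand from scene & side images via landmark of rack ends
for q in("rack","tray"):
    for d in regions_of(q,"wrist")[:2]:
        c,_=max(((c,cv2.contourArea(c)) for c in cv2.findContours(d["region"].astype(np.uint8),0,2)[0]),key=lambda t:t[1])
        print(q,d["conf"],cv2.minAreaRect(c))
```

```text
115 237
115 317 321 [ 0.5717 -0.3762  0.182 ]
120 316 322 [ 0.5664 -0.3758  0.182 ]
134 317 323 [ 0.5513 -0.3759  0.182 ]
148 319 325 [ 0.5357 -0.3772  0.182 ]
162 320 327 [ 0.5196 -0.3779  0.182 ]
176 321 327 [ 0.5032 -0.3775  0.182 ]
190 322 328 [ 0.4863 -0.3776  0.182 ]
204 323 329 [ 0.4689 -0.3778  0.182 ]
218 325 330 [ 0.4509 -0.3785  0.182 ]
232 327 330 [ 0.4324 -0.3787  0.182 ]
237 327 330 [ 0.4257 -0.3783  0.182 ]
1.0294294390001677 -0.3775566719591073
rack 0.57 ((300.5090026855469, 162.59439086914062), (115.05083465576172, 85.37559509277344), 84.5596694946289)
tray 0.67 ((11.0, 294.0), (24.0, 22.0), 90.0)
tray 0.61 ((144.67648315429688, 187.20587158203125), (118.59991455078125, 94.83142852783203), 75.96376037597656)
```

```bash
python3 -m creep '[[[0.012,-0.002,0,0,0,0],[0,0,0.02,0,0,-5],[0,0,0.03,0,0,0],[0,0,0.03,0,0,0],[0,0,0.03,0,0,0],[0,0,0.02,0,0,0],[0,0,0.01,0,0,0],[0,0,0,0,0,0],[0,0,0,0,0,0]]]' 0; python3 -c "
from h import *
print(pose())
C=cam('wrist');f=cams.grab_frame('wrist');cv2.imwrite('pics/w2.png',f)
m=regions_of('panel','wrist')[0]['region'];ys,xs=np.nonzero(m)
for r in (ys.min(),ys.min()+20,ys.min()+60,ys.max()-3):
    c=xs[ys==r]
    print(r,c.min(),c.max(),onz(C,((c.min()+c.max())/2,r),.182).round(4))
print(ys.max())
"
```

```text
t: 5.45
tool_pos: [0.5099, -0.3724, 0.2118]
eef_rot: [1.0, 0.014, 0.004, 0.001]
ft_force: [0.7, -0.1, 0.4]
width: 0.502
(5.45, array([ 0.5099, -0.3724,  0.2118]), array([[ 1.   ,  0.028,  0.008],
       [ 0.028, -1.   , -0.003],
       [ 0.008,  0.003, -1.   ]]))
134 324 327 [ 0.5802 -0.3729  0.182 ]
154 322 335 [ 0.5679 -0.3752  0.182 ]
194 321 335 [ 0.5418 -0.3758  0.182 ]
339 322 332 [ 0.4261 -0.379   0.182 ]
342
```

```bash
python3 -m creep '[[[-0.01,0.004,0,0,-0.4,-0.3],[0,0,0.015,0,0,0],[0,0,0.016,0,0,0],[0,0,0.010,0,0,0],[0,0,0.005,0,0,0],[0,0,0,0,0,0]]]' 0; python3 -m creep '[[[0,0,0,0,0,0],[0,0,0,0,0,0],[0,0,0,0,0,0],[0,0,0,0,0,0],[0,0,0,0,0,0],[0,0,0,0,0,0],[0,0,0,0,0,0],[0,0,0,0,0,0]]]' 1;python3 -c "
from h import *
print(pose())"
```

```text
t: 6.15
tool_pos: [0.4998, -0.379, 0.1661]
eef_rot: [1.0, 0.017, 0.003, 0.003]
ft_force: [-0.3, 0.9, 0.3]
width: 0.499
t: 6.95
tool_pos: [0.5006, -0.3778, 0.1674]
eef_rot: [1.0, 0.016, 0.003, 0.002]
ft_force: [-0.1, 1.6, -0.6]
width: 0.085
(6.95, array([ 0.5006, -0.3778,  0.1674]), array([[ 0.999,  0.032,  0.007],
       [ 0.032, -0.999, -0.005],
       [ 0.007,  0.005, -1.   ]]))
```

```bash
python3 -m creep '[[[0,0,-0.01,0,0,0],[0,0,-0.015,0,0,0],[0,0,-0.015,0,0,0],[0,0,-0.015,0,0,0],[0,0,-0.02,0,0,0],[0,0,-0.02,0,0,0],[0,0,-0.02,0,0,0],[0,0,-0.02,0,0,0],[0,0,-0.02,0,0,0],[0,0,-0.01,0,0,0],[0,0,0,0,0,0]]]'; python3 -c "
from h import *
print(pose())"
```

```text
t: 8.05
tool_pos: [0.499, -0.3809, 0.352]
eef_rot: [1.0, 0.017, 0.006, 0.01]
ft_force: [-0.6, 0.8, -1.5]
width: 0.083
(8.05, array([ 0.499 , -0.3809,  0.352 ]), array([[ 0.999,  0.034,  0.013],
       [ 0.034, -0.999, -0.019],
       [ 0.012,  0.019, -1.   ]]))
```

```bash
python3 -m creep '[[[0,-0.015,0,0.5,-0.3,0],[0,-0.03,0,0.5,-0.3,0],[0,-0.04,0,0,0,0],[0,-0.045,0,0,0,0],[0,-0.045,0,0,0,0],[0,-0.045,0,0,0,0],[0,-0.045,0,0,0,0],[0,-0.045,0,0,0,0],[0,-0.045,0,0,0,0],[0,-0.045,0,0,0,0],[0,-0.03,0,0,0,0],[0,-0.01,0,0,0,0]]]'; python3 -m creep '[[[0,0,0,0,0,0],[0,0,0,0,0,0],[0,0,0,0,0,0]]]';  python3 -c "
from h import *
print(pose())
C=cam('wrist');f=cams.grab_frame('wrist');cv2.imwrite('pics/w3.png',f)
for q in('stand','panel','tray'):
  print(q,[(round(d['conf'],2),np.round(d['centre']).tolist(),onz(C,d['centre'],0).round(3)) for d in landmark_of(q,'wrist')][:3])
"
```

```text
t: 9.25
tool_pos: [0.4727, 0.0815, 0.3397]
eef_rot: [1.0, 0.015, -0.01, -0.003]
ft_force: [-0.2, 0.5, -0.9]
width: 0.085
t: 9.55
tool_pos: [0.4711, 0.0814, 0.338]
eef_rot: [1.0, 0.017, -0.012, -0.003]
ft_force: [-0.3, -0.6, -2.1]
width: 0.084
(9.55, array([0.4711, 0.0814, 0.338 ]), array([[ 0.999,  0.033, -0.024],
       [ 0.033, -0.999,  0.005],
       [-0.024, -0.005, -1.   ]]))
stand [(0.62, [190.0, 149.0], array([0.483, 0.311, 0.   ])), (0.33, [409.0, 167.0], array([ 0.465, -0.071,  0.   ]))]
panel [(0.58, [480.0, 205.0], array([ 0.399, -0.21 ,  0.   ]))]
tray [(0.83, [206.0, 294.0], array([0.187, 0.312, 0.   ])), (0.68, [405.0, 164.0], array([ 0.47 , -0.063,  0.   ]))]
```

View pics/w3.png

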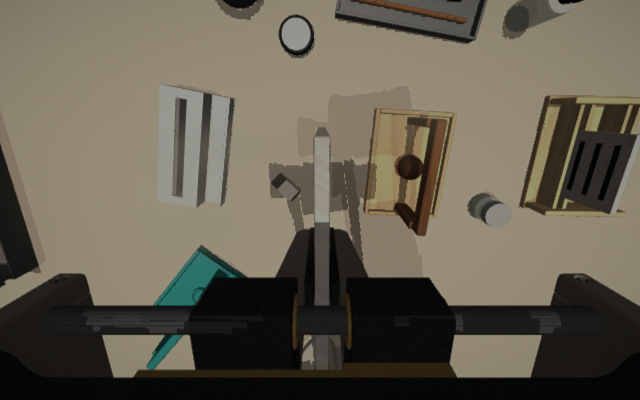

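Stand's slot at about (180,97)–(177,197), ledge on its right (world −y) side; tray (410,165), with its ball in the dish, bar panel still in the rack.

```bash
python3 -c "
from h import *
C=cam('wrist')
f=cv2.imread('pics/w3.png')
cv2.imwrite('pics/c3.png',cv2.resize(f[75:220,145:245],None,fx=4,fy=4,interpolation=cv2.INTER_CUBIC))
g=cv2.cvtColor(f,6)
for r in (100,120,150,180,194): print(r,g[r,155:240:1].tolist())
"
```

```text
100 [140, 140, 139, 141, 147, 149, 151, 150, 150, 150, 150, 150, 151, 151, 151, 150, 150, 150, 151, 148, 108, 90, 94, 94, 82, 46, 42, 44, 45, 43, 46, 81, 148, 152, 151, 151, 151, 151, 151, 152, 151, 152, 151, 151, 151, 153, 153, 151, 65, 41, 45, 46, 45, 46, 44, 44, 64, 142, 143, 152, 152, 151, 151, 151, 151, 153, 153, 151, 152, 153, 152, 151, 141, 153, 151, 64, 44, 44, 56, 118, 127, 141, 142, 141, 141]
120 [139, 140, 140, 141, 149, 151, 151, 151, 151, 150, 151, 152, 152, 151, 151, 150, 151, 151, 149, 138, 85, 97, 102, 100, 59, 52, 52, 53, 54, 55, 83, 149, 153, 151, 151, 151, 152, 152, 150, 151, 151, 152, 151, 152, 152, 150, 128, 67, 54, 57, 56, 58, 57, 57, 62, 107, 140, 151, 151, 151, 151, 152, 152, 151, 151, 151, 151, 151, 151, 150, 137, 152, 152, 76, 61, 61, 60, 80, 140, 142, 142, 141, 142, 141, 140]
150 [140, 139, 140, 145, 150, 150, 150, 151, 149, 150, 149, 150, 150, 149, 150, 149, 149, 150, 138, 105, 106, 108, 103, 78, 75, 75, 75, 75, 77, 111, 147, 148, 149, 148, 150, 149, 148, 150, 149, 149, 149, 150, 148, 151, 147, 88, 77, 79, 79, 78, 79, 78, 84, 127, 142, 149, 150, 147, 149, 
[... 247 characters left out ...]
, 72, 72, 70, 83, 138, 151, 152, 149, 151, 150, 150, 151, 150, 150, 151, 150, 151, 152, 150, 81, 68, 70, 71, 72, 69, 68, 77, 131, 139, 150, 151, 150, 150, 150, 152, 150, 151, 151, 151, 151, 150, 136, 149, 119, 70, 65, 67, 77, 126, 142, 142, 143, 141, 142, 142, 141, 141, 143, 142, 141, 142]
194 [140, 140, 144, 150, 150, 149, 150, 149, 150, 149, 149, 150, 150, 150, 149, 151, 148, 108, 101, 103, 98, 81, 79, 82, 84, 82, 85, 114, 149, 151, 150, 150, 150, 148, 150, 149, 150, 150, 151, 150, 151, 150, 94, 74, 72, 73, 72, 71, 72, 78, 134, 139, 150, 151, 151, 151, 151, 150, 151, 151, 150, 150, 149, 151, 148, 149, 89, 68, 69, 66, 85, 136, 144, 142, 142, 143, 142, 140, 142, 141, 141, 143, 142, 143, 143]
```

View pics/c3.png

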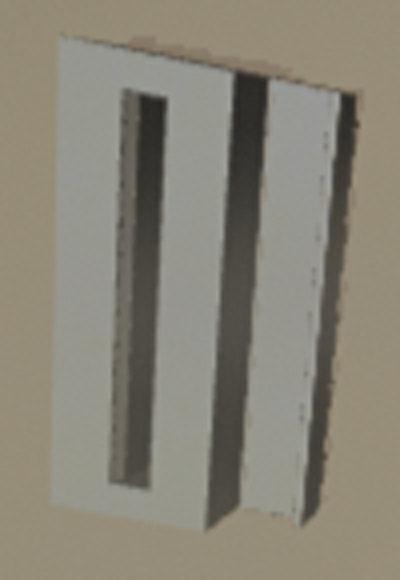

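```bash
python3 -c "
from h import *
C=cam('wrist')
P=np.array([onz(C,p,.045) for p in((180.6,100),(179.9,120),(178.6,150),(177.6,180),(177,194))]);print(P.round(4))
k=np.polyfit(P[:,0],P[:,1],1);print(np.degrees(np.arctan(k[0])))
a,b=onz(C,(181,97.5),.045),onz(C,(177,197),.045);print(a,b,np.linalg.norm(a-b),(a+b)/2)
print('block corners',[onz(C,p,.045).round(4) for p in((160,84.5),(203,93.5),(196.5,207.5),(157.5,200))])
# held panel: top edge ends
m=cv2.imread('pics/w3.png')
print('panel pred', [proj(C,(.4711+dx,.0814+dx*.033,.338+.0146+.024*-dx)).round(1) for dx in(-.075,0,.075)], [proj(C,(.4711+dx,.0814+dx*.033,.338-.155)).round(1) for dx in(-.075,.075)])
"
```

```text
[[0.5627 0.2966 0.045 ]
 [0.5338 0.3012 0.045 ]
 [0.4881 0.3088 0.045 ]
 [0.4394 0.3165 0.045 ]
 [0.4155 0.3204 0.045 ]]
-9.17657508413098
[0.56626084 0.29562193 0.045     ] [0.41023736 0.32109285 0.045     ] 0.15808888202599722 [0.4882491  0.30835739 0.045     ]
block corners [array([0.5833, 0.3244, 0.045 ]), array([0.5729, 0.2623, 0.045 ]), array([0.3928, 0.2906, 0.045 ]), array([0.4039, 0.3543, 0.045 ])]
panel pred [array([321.6, 382.2]), array([321.6, 273.7]), array([321.6, 129.6])] [array([322.4, 248.9]), array([322.5, 119.1])]
```

```bash
python3 -m creep '[[[0.001,-0.015,0,0,0,0],[0.003,-0.03,0,0,0,0],[0.004,-0.035,0,0,0,0],[0.004,-0.035,0,0,0,0],[0.004,-0.035,0,0,0,0],[0.004,-0.035,0,0,0,0],[0.004,-0.03,0,0,0,0],[0,-0.01,0,0,0,0],[0,0,0,-0.3,1.4,4],[0,0,0,0,0,4],[0,0,0,0,0,3.1],[0,0,0,0,0,0]]]'; python3 -m creep '[[[0,0,0,0,0,0],[0,0,0,0,0,0]]]';  python3 -c "
from h import *
print(pose())
C=cam('wrist');f=cams.grab_frame('wrist');cv2.imwrite('pics/w4.png',f)
s=cams.grab_frame('side');cv2.imwrite('pics/s4.png',s)
"
```

```text
t: 10.95
tool_pos: [0.4889, 0.3193, 0.3388]
eef_rot: [0.996, -0.088, 0.001, -0.0]
ft_force: [-0.8, -0.6, -1.6]
width: 0.086
t: 11.15
tool_pos: [0.4888, 0.3189, 0.3388]
eef_rot: [0.996, -0.087, 0.001, -0.0]
ft_force: [0.1, 0.4, -0.6]
width: 0.088
(11.15, array([0.4888, 0.3189, 0.3388]), array([[ 0.985, -0.173,  0.002],
       [-0.173, -0.985, -0.   ],
       [ 0.002, -0.   , -1.   ]]))
```

```bash
python3 -m creep '[[[0.001,0.0105,0,0,0,-0.8],[0,0,0.01,0,0,0],[0,0,0.025,0,0,0],[0,0,0.025,0,0,0],[0,0,0.025,0,0,0],[0,0,0.014,0,0,0],[0,0,0,0,0,0],[0,0,0,0,0,0],[0,0,0,0,0,0]]]';  python3 -c "
from h import *
print(pose())
C=cam('wrist');f=cams.grab_frame('wrist');cv2.imwrite('pics/w5.png',f)
s=cams.grab_frame('side');D=cam('side')
a=cv2.resize(f[50:400,180:460],None,fx=1.43,fy=1.43);b=cv2.resize(s[190:340,200:350],(500,500),interpolation=2)[:len(a)]
b=b if len(b)==len(a) else cv2.resize(b,(500,len(a)))
cv2.imwrite('pics/v5.png',np.hstack([cv2.resize(a,(400,500)),cv2.resize(s[140:340,195:355],(400,500),interpolation=2)]))
t=np.array((.4882,.3084));u=np.array((np.cos(np.radians(9.2)),-np.sin(np.radians(9.2))))
for e in(-.078,.078): print('slot ends',proj(C,(*(t+u*e),.045)).round(1))
"
```

```text
t: 12.15
tool_pos: [0.4881, 0.3052, 0.2345]
eef_rot: [0.997, -0.079, 0.002, -0.0]
ft_force: [0.5, -0.2, -0.7]
width: 0.087
(12.15, array([0.4881, 0.3052, 0.2345]), array([[ 0.987, -0.158,  0.003],
       [-0.158, -0.987,  0.   ],
       [ 0.003, -0.001, -1.   ]]))
slot ends [319.2 242.8]
slot ends [319.1 120.1]
```

View pics/v5.png

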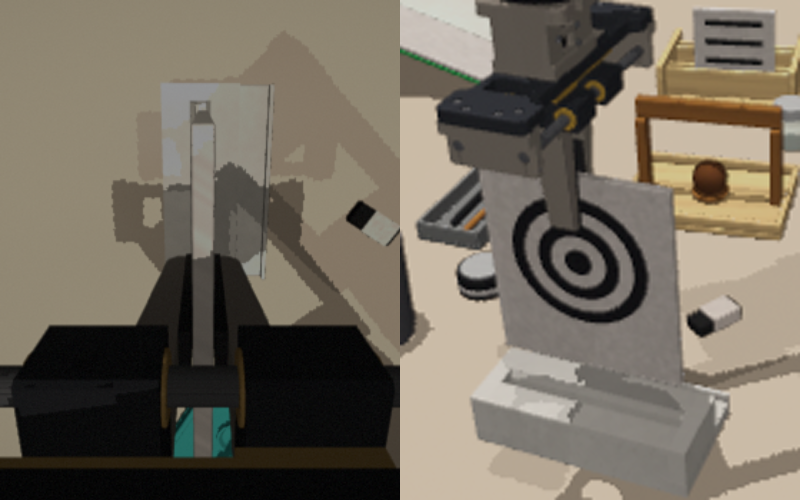

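Left: the panel (edge-on) is lined up with the slot end seen just beyond it at crop (201,108); right: side view confirms the panel hanging upright just above the slot. Measuring the slot finely.

```bash
python3 -c "
from h import *
C=cam('wrist')
f=cv2.imread('pics/w5.png');g=cv2.cvtColor(f,6)
for r in range(116,146,3): print(r,g[r,306:336].tolist())
print('block edges',[ (r,g[r,285:300].tolist(),g[r,360:378].tolist()) for r in (125,160)])
print('col',g[112:150,321].tolist())
"
```

```text
116 [146, 145, 147, 146, 146, 146, 147, 146, 146, 147, 146, 148, 145, 147, 146, 146, 147, 147, 146, 146, 146, 145, 141, 143, 143, 143, 144, 143, 143, 143]
119 [146, 146, 145, 146, 146, 145, 146, 145, 146, 145, 146, 145, 146, 146, 145, 145, 147, 146, 145, 143, 141, 142, 142, 143, 143, 142, 143, 142, 142, 142]
122 [146, 146, 145, 146, 146, 146, 135, 102, 99, 98, 88, 92, 104, 106, 110, 136, 138, 136, 100, 98, 101, 129, 143, 142, 143, 142, 142, 142, 142, 142]
125 [147, 145, 145, 146, 146, 145, 134, 103, 104, 103, 90, 139, 142, 147, 144, 144, 145, 143, 105, 97, 101, 130, 142, 143, 142, 140, 141, 140, 140, 141]
128 [146, 144, 145, 146, 146, 144, 134, 108, 105, 104, 89, 123, 95, 83, 81, 84, 83, 84, 83, 84, 101, 129, 141, 142, 140, 140, 140, 140, 140, 140]
131 [146, 145, 145, 145, 145, 145, 135, 95, 104, 106, 91, 84, 84, 84, 86, 84, 84, 84, 84, 82, 85, 113, 142, 142, 142, 142, 141, 141, 141, 139]
134 [145, 145, 141, 142, 143, 142, 129, 104, 101, 91, 87, 85, 84, 85, 83, 83, 83, 83, 84, 83, 84, 82, 93, 136, 143, 141, 141, 142, 141, 139]
137 [144, 141, 140, 140, 140, 140, 138, 101, 123, 135, 13
[... 255 characters left out ...]
 [140, 140, 140, 139, 140, 141, 140, 97, 137, 146, 145, 145, 145, 144, 146, 145, 145, 143, 145, 145, 145, 145, 145, 123, 109, 138, 143, 141, 142, 140]
block edges [(125, [137, 136, 137, 137, 136, 137, 136, 139, 145, 147, 146, 144, 146, 146, 145], [140, 140, 141, 140, 139, 140, 136, 91, 113, 137, 134, 117, 121, 122, 122, 123, 122, 123]), (160, [125, 123, 122, 123, 124, 122, 123, 122, 133, 146, 146, 145, 146, 145, 146], [139, 138, 139, 138, 137, 100, 77, 139, 136, 102, 120, 121, 122, 121, 121, 121, 121, 121])]
col [146, 147, 146, 147, 146, 146, 146, 145, 128, 112, 136, 145, 147, 144, 140, 100, 84, 82, 84, 84, 84, 85, 83, 86, 109, 137, 143, 145, 145, 146, 146, 145, 146, 144, 145, 145, 144, 145]
```

```bash
python3 -c "
from h import *
C=cam('wrist');s=bot.observe();Rm=R.from_quat(s['eef_rot']).as_matrix()
f=cv2.cvtColor(cv2.imread('pics/w5.png'),6)
for px,z in(((321.4,136.3),.249),((319.7,120),.045),((319.7,125),.045)): print((Rm.T@(onz(C,px,z)-s['tool_pos'])).round(4))
D=cam('side')
# side-view: predicted panel top corners for along-offset 0
for e in(-.075,.075): print(proj(D,s['tool_pos']+Rm[:,0]*e+[0,0,.0146]).round(1))
"
```

```text
[ 0.0714 -0.0001 -0.0138]
[ 0.0771 -0.0023  0.1902]
[ 0.0715 -0.0023  0.1902]
[301.1 215.7]
[224.4 201.9]
```

```bash
python3 -m creep '[[[0.003,-0.0025,0,0,0,0],[0,0,0.01,0,0,0],[0,0,0.012,0,0,0],[0,0,0.005,0,0,0],[0,0,0,0,0,0],[0,0,0,0,0,0]]]';  python3 -c "
from h import *
print(pose())
C=cam('wrist');f=cams.grab_frame('wrist');cv2.imwrite('pics/w6.png',f)
g=cv2.cvtColor(f,6)
for r in range(118,160,4): print(r,g[r,304:338].tolist())
for c in(318,321,324): print('col',g[85:165,c].tolist())
t=np.array((.4882,.308));u=np.array((np.cos(np.radians(9.2)),-np.sin(np.radians(9.2))))
for e in(.07,.078): print('slot ends',proj(C,(*(t+u*e),.045)).round(1))
s=cams.grab_frame('side');cv2.imwrite('pics/s6.png',cv2.resize(s[180:340,200:340],(700,600)))
"
```

```text
t: 12.85
tool_pos: [0.4927, 0.308, 0.2066]
eef_rot: [0.997, -0.079, 0.003, -0.001]
ft_force: [0.2, -0.7, -1.3]
width: 0.086
(12.85, array([0.4927, 0.308 , 0.2066]), array([[ 0.987, -0.158,  0.006],
       [-0.158, -0.987,  0.002],
       [ 0.005, -0.003, -1.   ]]))
118 [145, 146, 144, 144, 145, 145, 146, 145, 146, 144, 146, 145, 146, 145, 145, 145, 145, 145, 145, 146, 145, 145, 144, 142, 142, 142, 142, 142, 142, 142, 143, 143, 143, 142]
122 [146, 145, 144, 145, 146, 145, 146, 145, 145, 145, 145, 146, 146, 145, 145, 145, 145, 145, 145, 142, 142, 142, 142, 142, 141, 141, 143, 140, 142, 142, 141, 141, 143, 141]
126 [146, 144, 146, 145, 146, 145, 145, 144, 144, 146, 144, 123, 102, 100, 99, 88, 90, 102, 95, 91, 90, 96, 127, 95, 94, 96, 99, 120, 140, 141, 142, 141, 141, 141]
130 [144, 144, 143, 145, 145, 145, 143, 145, 144, 146, 143, 127, 101, 84, 83, 84, 83, 84, 83, 82, 84, 83, 91, 106, 101, 100, 101, 124, 141, 142, 140, 140, 138, 139]
134 [145, 144, 144, 144, 143, 144, 143, 144, 143, 146, 141, 102, 84, 83, 82, 84, 85, 82, 83, 84, 83, 84, 82, 82, 85, 97, 102, 130, 141, 140, 140, 139, 139,
[... 1583 characters left out ...]
, 144, 145, 146, 145, 145, 145, 145, 146, 145, 145, 145, 145, 144, 116, 102, 86, 82, 83, 84, 84, 84, 85, 82, 86, 109, 136, 144, 144, 144, 143, 143, 143, 144, 144, 144, 144, 144, 144, 145, 144, 145, 145, 143, 141, 141, 140, 138, 139, 137, 137, 136, 137, 136]
col [135, 135, 135, 135, 134, 134, 136, 135, 134, 135, 134, 135, 135, 135, 136, 135, 135, 136, 136, 135, 136, 135, 136, 124, 122, 122, 132, 141, 146, 144, 145, 144, 145, 145, 146, 143, 142, 142, 142, 140, 106, 90, 85, 80, 81, 84, 82, 83, 83, 83, 85, 110, 137, 144, 145, 143, 143, 143, 145, 144, 144, 143, 144, 145, 145, 145, 144, 145, 142, 141, 143, 142, 142, 142, 142, 139, 138, 138, 137, 136]
slot ends [322.9 132.2]
slot ends [322.9 124.5]
```

```bash
python3 -c "
from h import *
C=cam('wrist');s=bot.observe();Rm=R.from_quat(s['eef_rot']).as_matrix()
for px,z in(((321.4,136),.221),((323.1,124.8),.045),((323.1,133),.045)): print((Rm.T@(onz(C,px,z)-s['tool_pos'])).round(4))
"
```

```text
[ 0.0715 -0.0001 -0.0136]
[0.0723 0.0016 0.1624]
[0.0638 0.0016 0.1623]
```

View pics/s6.png

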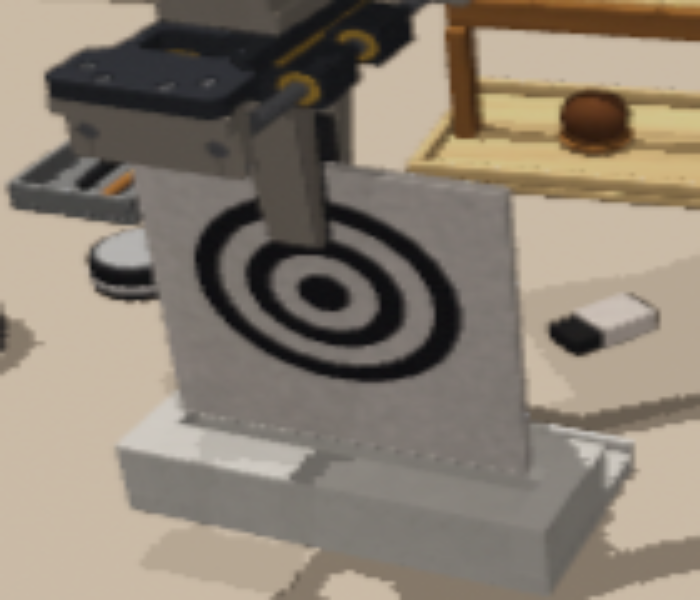

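```bash
python3 -m creep '[[[-0.0015,0.0014,0,0,-0.3,0],[0,0,0,0,0,0],[0,0,0.006,0,0,0],[0,0,0.008,0,0,0],[0,0,0.004,0,0,0],[0,0,0,0,0,0]]]';  python3 -c "
from h import *
print(pose())
C=cam('wrist');f=cams.grab_frame('wrist');cv2.imwrite('pics/w7.png',f)
g=cv2.cvtColor(f,6)
for r in range(120,150,4): print(r,g[r,304:338].tolist())
for c in(318,324): print('col',g[110:150,c].tolist())
s=cams.grab_frame('side');cv2.imwrite('pics/s7.png',cv2.resize(s[180:340,200:340],(700,600)))
"
```

```text
t: 13.55
tool_pos: [0.4913, 0.307, 0.1881]
eef_rot: [0.997, -0.079, 0.001, -0.002]
ft_force: [-0.6, -0.2, -2.5]
width: 0.086
(13.55, array([0.4913, 0.307 , 0.1881]), array([[ 0.987, -0.158,  0.002],
       [-0.158, -0.987,  0.004],
       [ 0.001, -0.004, -1.   ]]))
120 [146, 145, 146, 145, 146, 144, 145, 145, 145, 146, 145, 146, 145, 146, 146, 146, 148, 147, 145, 146, 144, 143, 141, 143, 142, 142, 141, 142, 142, 142, 143, 142, 142, 142]
124 [146, 145, 145, 145, 144, 144, 146, 144, 145, 142, 98, 92, 93, 89, 94, 95, 107, 106, 97, 99, 101, 100, 99, 85, 88, 99, 103, 139, 143, 141, 141, 143, 142, 142]
128 [144, 146, 146, 146, 145, 144, 145, 145, 146, 143, 107, 104, 104, 97, 87, 83, 82, 83, 83, 82, 81, 95, 136, 103, 99, 98, 105, 140, 142, 142, 141, 140, 140, 138]
132 [145, 144, 144, 145, 144, 144, 145, 144, 146, 144, 105, 101, 88, 84, 85, 84, 85, 84, 83, 83, 83, 84, 81, 86, 100, 99, 99, 139, 141, 141, 140, 140, 140, 138]
136 [143, 143, 145, 145, 144, 144, 143, 145, 145, 139, 104, 107, 108, 108, 107, 110, 108, 109, 109, 109, 110, 110, 108, 95, 91, 89, 109, 138, 142, 141, 141, 141, 140, 140
[... 215 characters left out ...]
, 140, 137, 108, 135, 144, 144, 145, 143, 145, 144, 145, 144, 146, 145, 144, 144, 144, 143, 112, 95, 137, 140, 140, 141, 140, 141, 139]
148 [140, 139, 139, 139, 139, 140, 139, 141, 137, 106, 136, 144, 144, 146, 145, 144, 145, 144, 144, 145, 145, 144, 145, 145, 139, 102, 94, 137, 140, 140, 139, 140, 139, 141]
col [146, 147, 146, 147, 146, 145, 145, 146, 145, 145, 146, 146, 145, 124, 94, 88, 114, 98, 87, 84, 82, 84, 85, 83, 84, 85, 107, 134, 143, 144, 145, 145, 144, 145, 143, 144, 145, 144, 145, 146]
col [147, 147, 146, 145, 145, 147, 145, 146, 146, 146, 144, 143, 142, 121, 101, 133, 140, 101, 81, 82, 81, 82, 83, 83, 83, 84, 110, 137, 146, 144, 144, 144, 144, 145, 145, 146, 145, 146, 145, 145]
```

```bash
python3 -m creep '[[[0,0.0005,0.004,0.2,0,0],[0,0,0.006,0,0,0],[0,0,0.005,0,0,0],[0,0,0.003,0,0,0],[0,0,0,0,0,0]]]';  python3 -c "
from h import *
print(pose())"
```

```text
t: 14.15
tool_pos: [0.4916, 0.3066, 0.1693]
eef_rot: [0.997, -0.079, 0.001, -0.004]
ft_force: [1.4, -0.3, -1.5]
width: 0.086
(14.15, array([0.4916, 0.3066, 0.1693]), array([[ 0.987, -0.158,  0.003],
       [-0.158, -0.987,  0.008],
       [ 0.002, -0.008, -1.   ]]))
```

```bash
python3 -m creep '[[[0,0,0.002,-0.4,0,0],[0,0,0.002,0,0,0],[0,0,0,0,0,0]]]';  python3 -c "
from h import *
print(pose(),bot.observe()['ft_force'])
cams.grab_frame('side');s=cams.grab_frame('side');cv2.imwrite('pics/s8.png',cv2.resize(s[180:340,200:340],(700,600)))"
```

```text
t: 14.45
tool_pos: [0.492, 0.3078, 0.1683]
eef_rot: [0.997, -0.079, 0.001, -0.001]
ft_force: [0.6, -0.6, -2.1]
width: 0.085
(14.45, array([0.492 , 0.3078, 0.1683]), array([[ 0.987, -0.158,  0.003],
       [-0.158, -0.987,  0.002],
       [ 0.003, -0.002, -1.   ]])) [ 0.60651472 -0.59247936 -2.05509508]
```

```bash
python3 -m creep '[[[0,0,0.003,0,0,0],[0,0,0.003,0,0,0],[0,0,0.003,0,0,0]]]'
```

```text
t: 14.85
tool_pos: [0.492, 0.3087, 0.1673]
eef_rot: [0.997, -0.079, 0.002, -0.002]
ft_force: [-11.2, -6.6, 32.8]
width: 0.086
```

```bash
python3 -m creep '[[[0,0,-0.001,0,0,0],[0,0,0,0,0,0]]]'; python3 -m creep '[[[0,0,0,0,0,0],[0,0,0,0,0,0],[0,0,0,0,0,0],[0,0,0,0,0,0],[0,0,0,0,0,0]]]' 0; python3 -m creep '[[[0,0,-0.01,0,0,0],[0,0,-0.02,0,0,0],[0,0,-0.03,0,0,0],[0,0,-0.04,0,0,0],[0,0,-0.04,0,0,0],[0,0,-0.03,0,0,0],[0,0,0,0,0,0]]]'; python3 -c "
from h import *
print(pose())
s=cams.grab_frame('side');w=cams.grab_frame('wrist');cv2.imwrite('pics/w9.png',w)
cv2.imwrite('pics/v9.png',np.hstack([cv2.resize(s[200:340,200:340],(400,400)),cv2.resize(w[60:340,180:460],(400,400))]))"
```

```text
t: 15.05
tool_pos: [0.4916, 0.3079, 0.1689]
eef_rot: [0.997, -0.079, 0.002, -0.001]
ft_force: [-0.2, -1.3, -1.7]
width: 0.085
t: 15.55
tool_pos: [0.4922, 0.3087, 0.1679]
eef_rot: [0.997, -0.079, 0.002, -0.001]
ft_force: [0.4, 0.2, -0.1]
width: 0.491
t: 16.25
tool_pos: [0.4909, 0.3081, 0.3476]
eef_rot: [0.997, -0.079, 0.002, -0.001]
ft_force: [0.4, -0.0, 0.1]
width: 0.503
(16.25, array([0.4909, 0.3081, 0.3476]), array([[ 0.987, -0.158,  0.003],
       [-0.158, -0.987,  0.002],
       [ 0.003, -0.003, -1.   ]]))
```

View pics/v9.png

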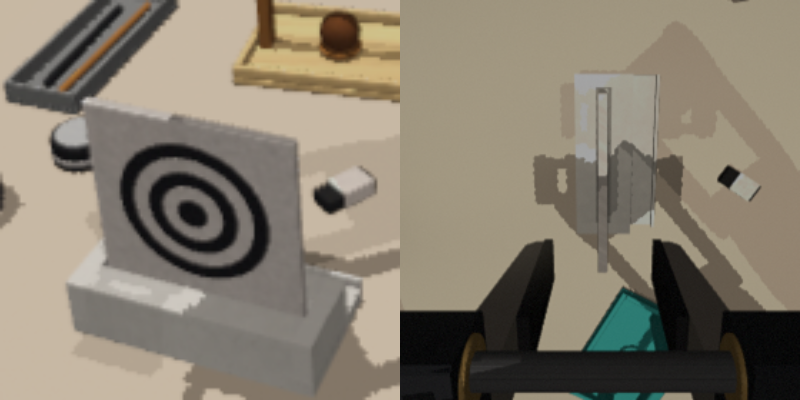

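Left: panel stands upright, seated in the stand's slot; right: from above it fills the slot at crop (603,130), gripper free. Now to the tray.

```bash
python3 -m creep '[[[0.003,0.02,0,0,0,-1],[0.0039,0.034,0,0,0,-1],[0.0039,0.036,0,0,0,-1],[0.0039,0.036,0,0,0,-1],[0.0039,0.036,0,0,0,-1],[0.003,0.036,0,0,0,-1],[0.002,0.036,0,0,0,-1],[0.002,0.036,0,0,0,-1],[0,0.036,0,0,0,-1],[0,0.036,0,0,0,-1],[0,0.02,0,0,0,0],[0,0,0,0,0,0]]]'; python3 -c "
from h import *
print(pose())
C=cam('wrist');w=cams.grab_frame('wrist');cv2.imwrite('pics/w10.png',w)
for q in('tray','dish','ball_center'):
  print(q,[(round(d['conf'],2),np.round(d['centre']).tolist(),onz(C,d['centre'],0 if q=='tray' else .031).round(3)) for d in landmark_of(q,'wrist')][:3])
s=cams.grab_frame('side');D=cam('side')
print([(d['conf'],d['centre'],proj(D,(.4885,.308,.11))) for d in landmark_of('ring','side')][:1])
cv2.imwrite('pics/c10.png',w[60:330,180:460])
cv2.imwrite('pics/c10.png',cv2.resize(w[60:340,180:460],(600,600)))"
```

```text
t: 17.55
tool_pos: [0.4799, -0.0702, 0.3241]
eef_rot: [1.0, 0.013, -0.017, 0.002]
ft_force: [-1.0, -0.1, -0.3]
width: 0.497
(17.55, array([ 0.4799, -0.0702,  0.3241]), array([[ 0.999,  0.027, -0.033],
       [ 0.027, -1.   , -0.005],
       [-0.034,  0.004, -0.999]]))
tray [(0.75, [318.0, 168.0], array([ 0.466, -0.066,  0.   ])), (0.66, [125.0, 299.0], array([0.189, 0.316, 0.   ]))]
dish [(0.88, [318.0, 169.0], array([ 0.47 , -0.066,  0.031])), (0.75, [113.0, 310.0], array([0.189, 0.317, 0.031]))]
ball_center [(0.7, [316.0, 171.0], array([ 0.467, -0.062,  0.031]))]
[(0.74, [257.6, 189.3], array([267.99795236, 272.57615068]))]
```

View pics/c10.png

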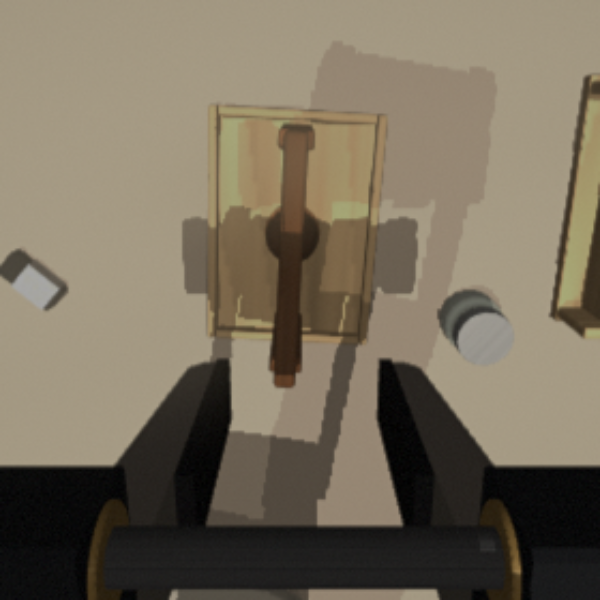

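Bar top runs from crop (297,125) to (284,386), i.e. pixels (318.6,118.5)–(312.5,240); ball (291,235) is in its dish.

```bash
python3 -c "
from h import *
C=cam('wrist');s=bot.observe();Rm=R.from_quat(s['eef_rot']).as_matrix()
a,b=onz(C,(318.6,118.5),.124),onz(C,(312.5,240),.124);m=(a+b)/2
print(a,b,np.linalg.norm(a-b),m,np.degrees(np.arctan2(*(a-b)[1::-1])))
print('tool delta',Rm.T@(m-s['tool_pos']))
"
```

```text
[ 0.55330751 -0.06221458  0.124     ] [ 0.39248298 -0.05830344  0.124     ] 0.1608720838055958 [ 0.47289524 -0.06025901  0.124     ] -1.3931180356048787
tool delta [-0.00151464 -0.00803866  0.20161885]
```

```bash
python3 -m creep '[[[0,0,0,0.2,1.9,2.9],[-0.007,-0.01,0,0,0,0],[0,0,0.02,0,0,0],[0,0,0.03,0,0,0],[0,0,0.03,0,0,0],[0,0,0.02,0,0,0],[0,0,0.01,0,0,0],[0,0,0,0,0,0],[0,0,0,0,0,0]]]'; python3 -c "
from h import *
print(pose())
C=cam('wrist');w=cams.grab_frame('wrist');cv2.imwrite('pics/w11.png',w)
g=cv2.cvtColor(w,cv2.COLOR_BGR2HSV)
for r in range(60,330,20): print(r,w[r,290:350:2,2].tolist())
for e in(-.08,0,.08): print(proj(C,(.473+e,-.060-.024*e,.124)))
"
```

```text
t: 18.75
tool_pos: [0.4733, -0.0474, 0.2145]
eef_rot: [1.0, -0.002, 0.002, 0.0]
ft_force: [-0.2, 0.5, -0.4]
width: 0.5
(18.75, array([ 0.4733, -0.0474,  0.2145]), array([[ 1.   , -0.004,  0.003],
       [-0.004, -1.   , -0.   ],
       [ 0.003,  0.   , -1.   ]]))
60 [155, 155, 156, 155, 156, 156, 156, 156, 155, 156, 156, 156, 156, 155, 157, 156, 156, 155, 156, 156, 155, 155, 157, 156, 155, 155, 155, 157, 156, 156]
80 [156, 158, 156, 157, 157, 158, 156, 157, 157, 157, 157, 158, 157, 158, 157, 155, 157, 156, 158, 157, 158, 157, 157, 156, 156, 157, 157, 157, 156, 156]
100 [158, 157, 157, 159, 158, 159, 158, 158, 157, 159, 158, 157, 158, 158, 157, 158, 157, 157, 147, 144, 143, 143, 142, 144, 144, 157, 158, 158, 157, 159]
120 [160, 158, 158, 158, 158, 159, 158, 158, 157, 157, 157, 157, 157, 157, 156, 155, 156, 157, 157, 155, 156, 156, 156, 151, 154, 156, 151, 108, 107, 105]
140 [156, 155, 156, 156, 155, 157, 155, 156, 154, 149, 149, 153, 154, 153, 153, 155, 155, 154, 154, 153, 106, 105, 85, 100, 108, 108, 107, 110, 109, 101]
160 [156, 156, 155, 156, 157, 157, 156, 155, 155, 155, 155, 153,
[... 559 characters left out ...]
 85, 86, 86, 82, 38, 36, 38, 36, 60, 65, 62, 63, 65, 64, 54, 78, 80]
260 [160, 160, 160, 159, 160, 160, 158, 159, 159, 159, 160, 159, 145, 144, 146, 146, 145, 72, 37, 38, 52, 66, 62, 59, 61, 63, 57, 116, 148, 88]
280 [159, 158, 159, 157, 158, 159, 159, 158, 159, 159, 159, 159, 159, 158, 159, 146, 143, 145, 145, 89, 46, 50, 46, 46, 50, 47, 56, 84, 80, 80]
300 [100, 100, 99, 100, 100, 99, 98, 101, 100, 101, 101, 100, 100, 77, 77, 79, 77, 79, 78, 79, 78, 80, 77, 79, 98, 98, 78, 78, 77, 77]
320 [29, 30, 30, 27, 30, 28, 30, 30, 31, 30, 28, 30, 30, 29, 29, 28, 28, 29, 30, 29, 29, 30, 31, 29, 30, 31, 29, 27, 30, 30]
[332.75069723 288.14637535]
[335.53353993 210.67350817]
[338.86189855 118.01376702]
```

```bash
python3 -c "
from h import *
C=cam('wrist')
w=cv2.imread('pics/w11.png')
for r in (126,140,160,190,210,230,250,270): print(r,w[r,322:364,2].tolist())
"
```

```text
126 [155, 155, 155, 157, 155, 87, 76, 100, 112, 118, 115, 90, 79, 92, 100, 105, 107, 108, 108, 107, 109, 107, 109, 109, 109, 110, 107, 100, 90, 103, 107, 152, 157, 157, 154, 156, 155, 156, 155, 155, 155, 156]
140 [155, 155, 154, 153, 154, 155, 153, 111, 106, 107, 105, 79, 85, 96, 100, 108, 108, 108, 108, 110, 107, 109, 110, 107, 109, 109, 101, 98, 128, 154, 155, 155, 156, 155, 155, 155, 156, 156, 155, 155, 156, 156]
160 [155, 155, 156, 155, 155, 156, 155, 104, 97, 96, 67, 65, 82, 90, 99, 99, 99, 99, 100, 101, 101, 101, 102, 103, 101, 92, 89, 127, 155, 157, 157, 157, 157, 157, 157, 157, 157, 157, 157, 157, 158, 159]
190 [34, 34, 34, 33, 35, 37, 34, 34, 33, 32, 42, 77, 83, 91, 92, 92, 93, 93, 94, 94, 96, 96, 98, 91, 81, 48, 26, 24, 50, 108, 113, 114, 114, 116, 118, 119, 121, 120, 120, 121, 121, 121]
210 [79, 81, 82, 84, 86, 87, 88, 87, 62, 35, 45, 46, 48, 47, 48, 50, 48, 48, 52, 51, 52, 52, 50, 46, 51, 80, 103, 105, 108, 111, 112, 112, 115, 117, 119, 120, 120, 119, 122, 121, 119, 118]
230 [79, 77, 80, 81, 85, 86, 84, 71, 36, 45, 54, 58, 59, 61, 59, 59, 62, 62, 65, 64, 67, 62, 57, 51, 77, 80, 81, 81, 91, 93, 88, 90, 91, 92, 74, 23, 8, 8, 8, 9, 6, 16]
250 [88, 87, 41, 35, 37, 36, 39, 33, 39, 58, 65, 66, 64, 61, 59, 61, 62, 63, 66, 64, 55, 53, 52, 83, 84, 84, 93, 155, 158, 94, 84, 85, 86, 85, 26, 5, 4, 8, 6, 4, 8, 4]
270 [146, 145, 73, 50, 55, 53, 42, 39, 58, 62, 67, 63, 61, 58, 60, 60, 63, 62, 66, 62, 55, 41, 53, 110, 84, 77, 80, 79, 80, 78, 79, 79, 80, 80, 77, 86, 142, 83, 22, 5, 8, 4]
```

```bash
python3 -c "
from h import *
C=cam('wrist')
P=np.array([onz(C,p,.124) for p in((341.7,126),(341.5,140),(339.8,190),(338.8,210),(338,230),(337,270))]);k=np.polyfit(P[:,0],P[:,1],1)
print(P.round(4),np.degrees(k[0]),np.polyval(k,.473))
"
```

```text
[[ 0.5468 -0.0645  0.124 ]
 [ 0.5355 -0.0645  0.124 ]
 [ 0.4923 -0.0637  0.124 ]
 [ 0.4737 -0.063   0.124 ]
 [ 0.4544 -0.0625  0.124 ]
 [ 0.4131 -0.0621  0.124 ]] -1.1130726190643652 -0.06311863345681762
```

```bash
python3 -m creep '[[[0,0.0155,0,0,0,0.9],[0,0,0,0,0,0],[0,0,0.015,0,0,0],[0,0,0.02,0,0,0],[0,0,0.02,0,0,0],[0,0,0.012,0,0,0],[0,0,0,0,0,0]]]'; python3 -c "
from h import *
print(pose())"
```

```text
t: 19.5
tool_pos: [0.479, -0.0622, 0.1527]
eef_rot: [1.0, -0.01, 0.008, 0.0]
ft_force: [-0.5, -0.2, 0.4]
width: 0.502
(19.5, array([ 0.479 , -0.0622,  0.1527]), array([[ 1.   , -0.02 ,  0.016],
       [-0.02 , -1.   , -0.001],
       [ 0.016,  0.001, -1.   ]]))
```

```bash
python3 -m creep '[[[-0.006,0.001,0,0,-0.9,0],[0,0,0.01,0,0,0],[0,0,0.012,0,0,0],[0,0,0.008,0,0,0],[0,0,0.002,0,0,0],[0,0,0,0,0,0]]]'; python3 -c "
from h import *
print(pose())"
```

```text
t: 20.1
tool_pos: [0.474, -0.0631, 0.1202]
eef_rot: [1.0, -0.01, 0.001, 0.0]
ft_force: [0.1, 0.1, 0.5]
width: 0.502
(20.1, array([ 0.474 , -0.0631,  0.1202]), array([[ 1.   , -0.02 ,  0.002],
       [-0.02 , -1.   , -0.001],
       [ 0.002,  0.001, -1.   ]]))
```

```bash
python3 -m creep '[[[0,0,0,0,0,0],[0,0,0,0,0,0],[0,0,0,0,0,0],[0,0,0,0,0,0],[0,0,0,0,0,0],[0,0,0,0,0,0],[0,0,0,0,0,0]]]' 1;  python3 -m creep '[[[0,0,-0.003,0,0,0],[0,0,-0.006,0,0,0],[0,0,-0.008,0,0,0],[0,0,-0.01,0,0,0],[0,0,-0.01,0,0,0],[0,0,-0.01,0,0,0],[0,0,-0.01,0,0,0],[0,0,-0.01,0,0,0],[0,0,-0.008,0,0,0],[0,0,-0.004,0,0,0],[0,0,0,0,0,0]]]'; python3 -c "
from h import *
print(pose(),bot.observe()['moment'])
s=cams.grab_frame('side');cv2.imwrite('pics/v12.png',cv2.resize(s[100:300,220:420],(600,600)))"
```

```text
t: 20.8
tool_pos: [0.4744, -0.0632, 0.1207]
eef_rot: [1.0, -0.01, 0.002, 0.0]
ft_force: [0.8, -0.1, -1.9]
width: 0.15
t: 21.9
tool_pos: [0.4737, -0.063, 0.2077]
eef_rot: [1.0, -0.01, 0.002, 0.0]
ft_force: [-0.4, 0.0, -3.7]
width: 0.151
(21.9, array([ 0.4737, -0.063 ,  0.2077]), array([[ 1.   , -0.02 ,  0.004],
       [-0.02 , -1.   , -0.001],
       [ 0.004,  0.001, -1.   ]])) [0.07488972 0.02268306 0.01183598]
```

View pics/v12.png

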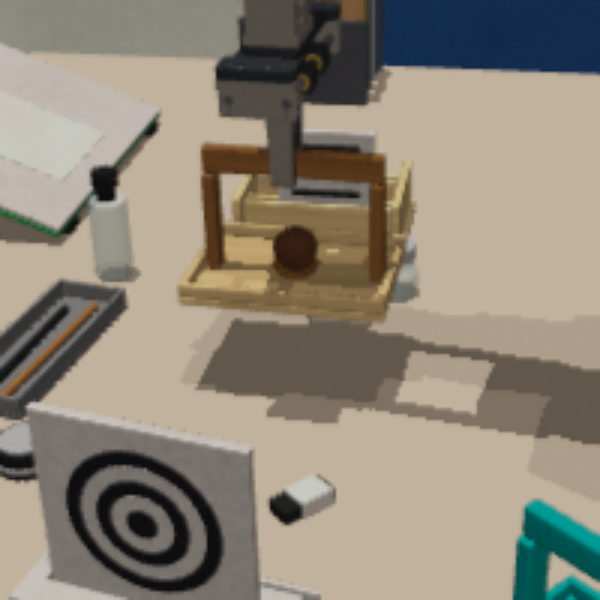

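```bash
python3 -m creep '[[[0,-0.003,0,0,0,0.3],[0,-0.006,0,0,0,0.6],[0,-0.009,0,0,0,0.8],[-0.001,-0.012,0,0,0,0.8],[-0.001,-0.013,0,0,0,0.8],[-0.001,-0.013,0,0,0,0.8],[-0.001,-0.013,0,0,0,0.8],[-0.001,-0.013,0,0,0,0.8],[-0.001,-0.013,0,0,0,0.8],[-0.001,-0.01,0,0,0,0.7],[-0.001,-0.007,0,0,0,0.4],[0,-0.003,0,0,0,0]]]'; python3 -c "
from h import *
print(pose())"
```

```text
t: 23.15
tool_pos: [0.4723, 0.0607, 0.2018]
eef_rot: [0.997, -0.082, -0.004, 0.0]
ft_force: [0.3, 0.0, -4.8]
width: 0.153
(23.15, array([0.4723, 0.0607, 0.2018]), array([[ 0.986, -0.164, -0.007],
       [-0.164, -0.986, -0.   ],
       [-0.007,  0.001, -1.   ]]))
```

```bash
python3 -m creep '[[[-0.001,-0.004,-0.0004,0,0.1,0],[-0.002,-0.008,-0.0004,0,0.1,0],[-0.003,-0.01,-0.0004,0,0.1,0],[-0.003,-0.012,-0.0004,0,0.1,0],[-0.003,-0.012,-0.0004,0,0,0],[-0.003,-0.012,-0.0004,0,0,0],[-0.003,-0.012,-0.0004,0,0,0],[-0.002,-0.01,0,0,0,0],[-0.002,-0.008,0,0,0,0],[-0.001,-0.004,0,0,0,0],[0,-0.002,0,0,0,0],[0,0,0,0,0,0]]]'; python3 -c "
from h import *
print(pose())"
```

```text
t: 24.35
tool_pos: [0.464, 0.1663, 0.2045]
eef_rot: [0.997, -0.082, -0.0, 0.001]
ft_force: [-0.0, 0.2, -3.4]
width: 0.151
(24.35, array([0.464 , 0.1663, 0.2045]), array([[ 0.987, -0.163, -0.   ],
       [-0.163, -0.987, -0.001],
       [ 0.   ,  0.001, -1.   ]]))
```

```bash
python3 -m creep '[[[0.001,0.003,0.0015,0,0,0],[0.001,0.003,0.002,0,0,0],[0.001,0.002,0.0015,0,0,0],[0,0,0,0,0,0],[0,0,0,0,0,0]]]'; python3 -c "
from h import *
print(pose())
f=cams.grab_frame('side');D=cam('side');cv2.imwrite('pics/s13.png',f)
b=np.array((.4642,.158,.110));r=np.array((.4885,.308,.110))
for n in('side','scene'):
  if n=='scene': g=cams.grab_frame(n);cv2.imwrite('pics/sc13.png',g)
  print(n,'pred ball',proj(cam(n),b).round(1),'ring',proj(cam(n),r).round(1))
  for q in('ball_center','ball','ring','dish','tray'): print(q,[(round(d['conf'],2),np.round(d['centre'],1).tolist()) for d in landmark_of(q,n)][:3])
cv2.imwrite('pics/v13.png',np.hstack([cv2.resize(f[140:340,190:350],(400,500)),cv2.resize(g[180:330,320:440],(400,500))]))"
```

```text
t: 24.85
tool_pos: [0.4658, 0.1556, 0.1988]
eef_rot: [0.997, -0.082, -0.0, 0.001]
ft_force: [0.8, -0.0, -4.8]
width: 0.15
(24.85, array([0.4658, 0.1556, 0.1988]), array([[ 0.986, -0.164, -0.001],
       [-0.164, -0.986, -0.002],
       [-0.   ,  0.002, -1.   ]]))
side pred ball [299.5 230.5] ring [268.  272.6]
ball_center [(0.56, [300.1, 231.3])]
ball [(0.7, [326.8, 178.5]), (0.48, [299.3, 238.5])]
ring [(0.94, [267.6, 274.2])]
dish [(0.98, [299.0, 229.7]), (0.68, [428.1, 326.2])]
tray [(0.93, [303.9, 243.8]), (0.61, [425.9, 339.9]), (0.17, [325.9, 174.3])]
scene pred ball [358.8 225.9] ring [390.7 267.4]
ball_center [(0.62, [358.0, 228.4])]
ball [(0.69, [355.7, 227.8])]
ring [(0.58, [389.9, 266.2]), (0.37, [297.0, 167.8])]
dish [(0.73, [455.6, 225.0]), (0.67, [358.4, 225.8])]
tray [(0.77, [454.9, 230.0]), (0.7, [360.2, 233.4]), (0.65, [384.9, 283.5])]
```

View pics/v13.png

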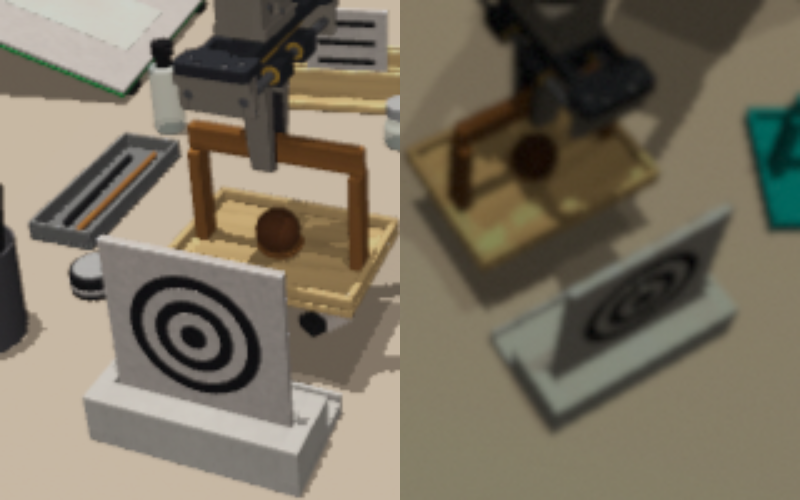

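Both views show the tray level in the gripper with the ball in its dish in front of the seated panel. Ball and ring pixels match the prediction to within 3 px. I'll let it settle, check it's steady, and hand in.

```bash
python3 -m creep '[[[0,-0.001,0,0,0,0],[0,0,0,0,0,0],[0,0,0,0,0,0],[0,0,0,0,0,0],[0,0,0,0,0,0]]]'; python3 -c "
from h import *
print(pose(),np.abs(bot.observe()['qd']).max()); bot.job_done()"
```

```text
t: 25.95
tool_pos: [0.4659, 0.1572, 0.1989]
eef_rot: [0.997, -0.082, -0.0, 0.001]
ft_force: [0.3, -0.0, -4.5]
width: 0.152
(25.95, array([0.4659, 0.1572, 0.1989]), array([[ 0.987, -0.163, -0.001],
       [-0.163, -0.987, -0.002],
       [-0.   ,  0.002, -1.   ]])) 0.0014580216586792603
the job is handed in; nothing more can be done
```

I slid the ring panel fully into the stand's slot and let go of it. The tray is now held by its bar in front of the panel, and I handed the job in at about 26 s of the 69 s allowed.

- **Panel:** it touched the slot floor with the tool at the height expected for a seated panel. That final push peaked at about 33 N, and I backed off before opening the gripper. The pictures show it upright in the slot.
- **Tray:** it is level to about 0.1°, the arm is still, and the force reading (about 4.5 N) fits the gripper alone carrying the tray. The ball is in its dish and the gripper is clear of it.
- **Ball position:** by my estimate it is about 15 cm in front of the ring centre and within about 1–2 mm of its height. In both fixed cameras the detected ball and ring centres were within about 3 px of where I predicted them.
- **Checks that disagreed:** some network results were wrong. They included weaker hits on the turquoise look-alike and a side-camera "ball" hit near the rack, and I ignored them after comparing with the pictures. Before the panel was inserted, the side camera put it about 3 mm further along the slot than the wrist camera did. I used the wrist value, and the panel went in without snagging.

I did not move anything else on purpose, and nothing in the pictures looked disturbed.

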